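# Swing the diverter gate and drop the bush down the chute to the crate

## Robot

A 6-joint arm with a two-finger parallel gripper is mounted at the origin on the work surface. World frame = base frame: x ahead of the robot, y to its left, z up, the work surface at z = 0. Lengths are in m, angles in degrees, forces in N, time in s.
With the tool pointing down it reaches from about 0.4 to 0.825 m from the base axis. Payload 7 kg.
Tool frame: the origin (TCP) lies at the centre of the arm's flange, where the gripper is bolted on; the fingertips stand 178 mm ahead of it and the grasp point (between the pads) lies 159 mm ahead of it (r.tips_ahead is the z of the fingertips in the tool frame, in m); z points along the fingers, y is the line along which they close (so a half turn about z gives the same grasp; the last joint's range is limited). The gripper opens to 88 mm and grips with 3 to 60 N. Pads are 19 mm wide; open, the fingers measure 130 mm over their backs; the gripper's body (78 mm by 193 mm) begins 47 mm behind the grasp point.
Start: joints at [88.642, 20.546, 0.682, 0, -70.136, -16.507], TCP at [0.207, 0.642, 0.405] pointing down, gripper open.
Joint ranges: [-176.03, 176.03], [-82.01, 121.73], [-58.28, 71.71], [-173.87, 95.51], [-174.79, -0.11], [-173.66, 173.66]. Speed limits (degrees/s): [136.94, 136.94, 172.46, 180, 180, 180].

## Interface

Orientations are given as [roll, pitch, yaw] about the fixed x, y, z axes, in that order (R = Rz(yaw) Ry(pitch) Rx(roll)).
In Python, from plant import r gives the robot as it stands. The module is installed in compiled form; this text tells all that it offers.
- The arm moves only by the shell command python3 -m pendant 'ROWS' [FORCE]. ROWS is JSON, a list that holds one entry, the list of rows, each a list of 7 numbers: the shift along the tool's x, y, z in m, then the turn, a rotation vector about the tool's x, y, z in degrees, then the gripper command: -1 is shut, 1 is fully open, values between are in proportion. A call has 1 to 5 rows; each row is the pose to reach, as a shift and turn from the pose commanded when the call began, along the tool's axes at that moment; what a row does not reach only later rows make up. A row lasts 1/10 s, in which the tool goes at most 50 mm and 8.59 degrees, less where a joint would pass 70% of its speed; a pose out of reach is approached as far as the arm can. A call with a gripper value outside its range is refused whole. The fingers move at their own pace and stop on an object; FORCE is the grip in N (left out, the last holds). Time passes only in rows, so rows that repeat a pose let the fingers close. It gives the time, the measured TCP pose, the force, the opening and the grip force at its end, in the units of the state.
- r.get_state(): the state, without advancing time (a new reading comes with each control period).
- r.capture(name): name is "scene" or "top" or "wrist"; returns the picture (420x560x3 uint8, red, green, blue); there is no depth.
- r.camera_params(name): a dict with "fx", "fy", "cx", "cy" (pixels), "dist_coeffs" ([k1, k2, p1, p2, k3] as OpenCV has them; the pictures are not rectified), "R" (3x3) and "t" (3): a world point X has camera coordinates R X + t. Camera axes: x right, y down, z forward; pixel columns grow to the right and rows downward; lengths in m; the calibration is good to about 2 mm. A picture is of the moment at which its call begins: read the wrist's pose just before it. camera_params takes no time and is no camera call; for the wrist camera it gives the pose at the moment of the call.
- r.close_job(): hands the job in; it is judged then, once.
The state is a dict: "time_s": time; "joints": joint angles; "qd": joint speeds; "joint_torque": joint torques, N m; "tcp_pos": TCP position; "eef_rot": TCP orientation; "contact_force": force on the tool from outside, world axes, zero at the start; "moment": the same for the moment, N m; "gripper_width": finger opening in m; "gripper_force": force on a finger pad.
Only numpy, scipy, OpenCV 4.12 (cv2) and the standard library are available. Lean on these libraries where they do the work, as an engineer would, in place of code of your own. Each camera call takes 0.05 s, during which the arm holds its last target. There are 200 camera calls.

## Task

Send the plain brass bush down the oak hopper into the slatted oak crate. First push the hopper's iron lever fully over to its stop on the side away from the crate, so that the gate inside covers the plain steel bin's chute and leaves the crate's chute open; then drop the bush into the middle of the hopper's mouth and leave the lever where you set it.

Things in the scene. Friction and masses are not known exactly. Their poses are not given: they have to be found in the camera images.
- bush_center (a point): Plain brass bush: upright tube of even thickness, 38 mm outside diameter, 22 mm bore, 40 mm tall, about 0.25 kg, standing on the planks. The point is its centre, 20 mm up. Not wanted: a brass bush with a wide 54 mm flange at its foot, and a galvanised steel grease cup, which stand nearby.
- hopper: Fixed oak hopper over two open boxes. Origin on the planks under its mouth's centre; y runs from box to box, x away from the robot. Mouth 170 mm up, 100 (x) by 144 mm (y) inside, walls 12 mm. The gate inside pivots about x at y 0, z 75 mm, leans as the lever does, covers that side's chute, and a part dropped in the middle slides to the other side. At its stop its top is level with the mouth.
- lever_ball (a point): Centre of the 26 mm iron ball on the gate's lever, a 12 mm round bar rising from the pivot outside the hopper's far wall (hopper x = +92 mm); ball 150 mm from the pivot. Swings in the hopper's y-z plane, 0.62 rad to a stop on either side: ball 225 mm up when upright, 197 mm up and 87 mm aside at a stop. Starts near upright; 2 N moves it; it stays where left and turns the gate.
- crate: Fixed slatted oak crate under one of the hopper's chutes (its +y or -y side, differing between starts), half out from under it: 116 (hopper x) by 150 mm (hopper y), 60 mm high, walls 6 mm, open on top. Origin at the centre of its underside, 83 mm from the hopper's origin. Under the other chute is a plain-sided galvanised steel bin of the same size.
Mind the look-alikes: they are no part of the job. There is more than one size of the hopper; the one meant has the size given above.

How it is judged:
By the outcome, as a careful person would: the job done as asked, in the order asked, and still so for the second after the job is handed in, with the robot touching nothing.
It also fails if it takes over 54 s, if anything falls off the work surface, if the arm or the gripper's body presses on something with over 40 N, if the wrist force passes 120 N, or if a joint passes its speed limit or range.

## Working session

There is one attempt and no reset: what is moved stays moved. The work goes in short steps, Python scripts to look and compute and a shell command to move; the robot and the scene stay as the last step left them, time stands still between calls to the robot, and variables do not carry over. Pictures are saved under pics/ and viewed, at most 10 in all, crops included, and the job is handed in when it is done.

```bash
mkdir -p pics
python3 - <<'E'
from plant import r
import cv2,numpy as np
s=r.get_state();print(s)
for n in ["scene","top","wrist"]:
    p=r.camera_params(n);print(n,{k:np.round(v,4).tolist() for k,v in p.items()})
    im=r.capture(n);cv2.imwrite(f"pics/{n}0.png",im[:,:,::-1])
E
```

```text
{'time_s': 0.0, 'joints': array([ 8.86408267e+01,  2.05916045e+01,  6.32246235e-01, -1.89146069e-02,
       -7.01349793e+01, -1.65059987e+01]), 'qd': array([-0.06572508, -0.04713894, -0.01029355, -0.04969068, -0.02294732,
        0.06163035]), 'joint_torque': array([-3.94483031e-04, -5.82716274e+01,  2.93054366e+01,  6.99729323e+00,
        7.06183855e-03, -1.61405947e-04]), 'tcp_pos': array([0.20703042, 0.64225844, 0.40371271]), 'eef_rot': array([ 1.79904498e+02, -9.75720604e-03, -1.78716057e+01]), 'contact_force': array([ 0.38911991, -0.19224756,  0.25871523]), 'moment': array([-0.00939025,  0.0131323 , -0.00752   ]), 'gripper_force': 0.0, 'gripper_width': 0.08736016760936341}
scene {'fx': 395.5685, 'fy': 395.5685, 'cx': 293.1235, 'cy': 204.784, 'dist_coeffs': [-0.1186, 0.0, 0.0, 0.0, 0.0], 'R': [[-0.9895, -0.1441, -0.0091], [-0.109, 0.7865, -0.6078], [0.0948, -0.6005, -0.794]], 't': [0.4607, 0.1785, 0.8129]}
top {'fx': 474.4182, 'fy': 474.4182, 'cx': 281.5635, 'cy': 213.4548, 'dist_coeffs': [-0.1276, 0.0, 0.0, 0.0, 0.0], 'R': [[0.0223, -0.9996, 0.0162], [-0.9882, -0.0245, -0.151], [0.1514, -0.0127, -0.9884]], 't': [-0.0657, 0.4726, 1.0363]}
wrist {'fx': 289.2806, 'fy': 289.2806, 'cx': 275.1008, 'cy': 212.4594, 'dist_coeffs': [0.0135, 0.0, 0.0, 0.0, 0.0], 'R': [[-0.3065, -0.9519, 0.0016], [-0.9058, 0.2922, 0.3068], [-0.2925, 0.0926, -0.9518]], 't': [0.6742, -0.0382, 0.3913]}
```

View pics/scene0.png

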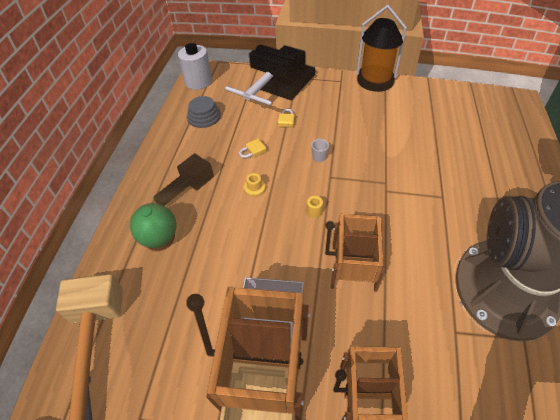

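View pics/top0.png

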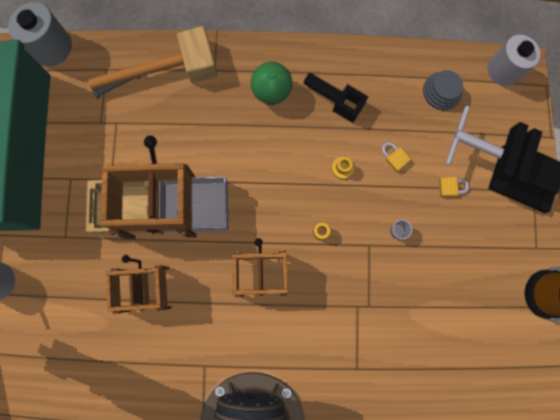

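Scene picture: plain bush at (315,206), flanged bush at (255,184), cup at (320,150), and the large hopper at about (258,345) with its ball at (196,302). Top picture: bush (322,231), hopper centre (145,197), ball (150,142). The slatted crate is on the left (+y) and the steel bin on the right (-y), so the lever goes to -y.

```bash
cat > h.py <<'E'
import cv2,numpy as np
from plant import r
def ray(n,px,P=None):
    p=P or r.camera_params(n);K=np.array([[p['fx'],0,p['cx']],[0,p['fy'],p['cy']],[0,0,1]])
    u=cv2.undistortPoints(np.array([[px]],float),K,np.array(p['dist_coeffs'],float))[0,0]
    R=np.array(p['R']);t=np.array(p['t']);d=R.T@np.array([u[0],u[1],1]);return -R.T@t,d/np.linalg.norm(d)
def plane(n,px,z,P=None):
    c,d=ray(n,px,P);return c+d*(z-c[2])/d[2]
def tri(a,b):
    (c1,d1),(c2,d2)=a,b
    s=np.linalg.lstsq(np.c_[d1,-d2],c2-c1,rcond=None)[0];p,q=c1+s[0]*d1,c2+s[1]*d2
    return (p+q)/2,np.linalg.norm(p-q)
def proj(n,X):
    p=r.camera_params(n);K=np.array([[p['fx'],0,p['cx']],[0,p['fy'],p['cy']],[0,0,1]])
    return cv2.projectPoints(np.array([X],float),cv2.Rodrigues(np.array(p['R']))[0],np.array(p['t'],float),K,np.array(p['dist_coeffs'],float))[0][0,0]
E
python3 - <<'E'
from h import *
for n,w in(("top",(145,197)),("scene",(258,345))):
    im=cv2.imread(f"pics/{n}0.png");hsv=cv2.cvtColor(im,cv2.COLOR_BGR2HSV)
    m=cv2.inRange(hsv,(21,170,110),(32,255,255))
    k,l,st,ce=cv2.connectedComponentsWithStats(m)
    for i in range(1,k):
        if st[i][4]>40: print(n,st[i],ce[i],plane(n,ce[i],.04).round(4))
    g=cv2.inRange(hsv,(0,0,0),(180,255,50))
    k,l,st,ce=cv2.connectedComponentsWithStats(g)
    for i in range(1,k):
        x,y,ww,hh,a=st[i]
        if a>40 and abs(x-w[0])<110 and abs(y-w[1])<110: print(n,'dark',st[i],ce[i])
c=cv2.resize(cv2.imread("pics/top0.png")[120:250,70:250],None,fx=4,fy=4,interpolation=cv2.INTER_CUBIC)
cv2.imwrite("pics/c1.png",c)
c=cv2.resize(cv2.imread("pics/scene0.png")[270:420,170:340],None,fx=4,fy=4,interpolation=cv2.INTER_CUBIC)
cv2.imwrite("pics/c2.png",c)
E
```

```text
top dark [145 136  11  27 152] [150.75       145.68421053]
top dark [153 178   3  40  72] [154.11111111 199.06944444]
top dark [187 228   8   8  44] [189.84090909 232.34090909]
top dark [119 230  16   8  69] [125.57971014 234.05797101]
top dark [123 256  18  12  61] [130.44262295 260.1147541 ]
top dark [133 275  10  29 262] [137.47328244 288.76717557]
scene dark [245 358  43   6  61] [266.39344262 360.32786885]
scene dark [334 370  14  24 149] [340.16107383 382.01342282]
```

View pics/c1.png

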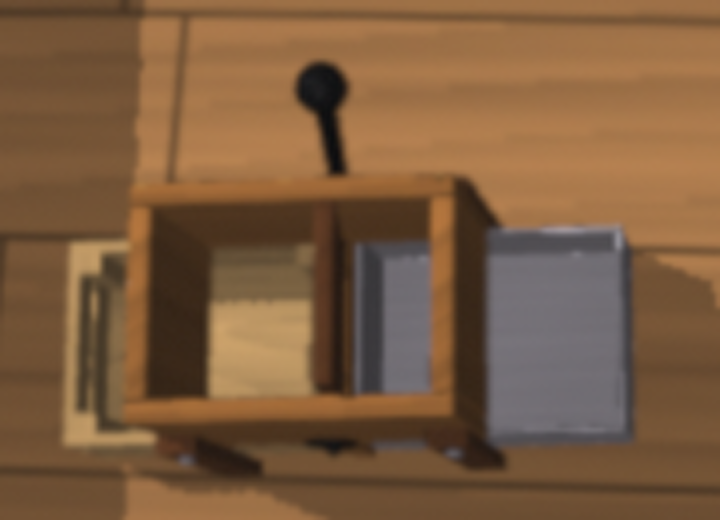

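View pics/c2.png

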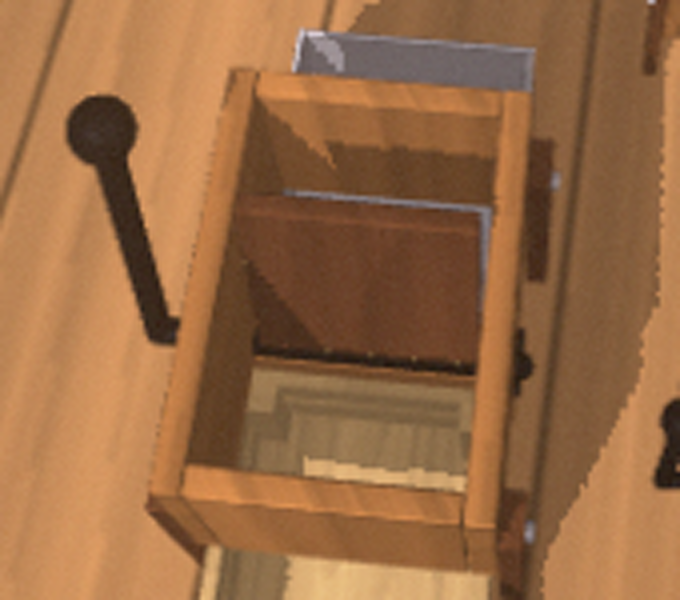

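Run:
```python
from h import *
T=[(133,185),(458,178),(455,418),(125,420)];S=[(235,72),(530,93),(495,530),(150,497)]
T=[(70+x/4,120+y/4) for x,y in T];S=[(170+x/4,270+y/4) for x,y in S]
for n,C in(("top",T),("scene",S)):
    W=np.array([plane(n,c,.17)[:2] for c in C]);print(n,W.round(4).tolist(),'c',W.mean(0).round(4),'sides',[np.linalg.norm(W[i]-W[i-1]).round(4) for i in range(4)])
print(tri(ray("top",(150.25,142)),ray("scene",(195.25,302.5))))
for n,(x,y) in(("top",(322,231)),("scene",(315,206))):
    im=cv2.imread(f"pics/{n}0.png");hsv=cv2.cvtColor(im,cv2.COLOR_BGR2HSV)
    print(hsv[y-8:y+9:4,x-8:x+9:4].tolist())
    s=hsv[y-14:y+15,x-14:x+15]
    m=((s[...,0]>21)&(s[...,0]<34)&(s[...,1]>150)).astype(np.uint8)
    cs,_=cv2.findContours(m,cv2.RETR_EXTERNAL,cv2.CHAIN_APPROX_NONE);c=max(cs,key=cv2.contourArea)
    b=cv2.boundingRect(c);e=cv2.minEnclosingCircle(c);print(n,b[0]+x-14,b[1]+y-14,b[2:],e)
    print('\n'.join(''.join('.#'[v] for v in q) for q in m))
```

```text
top [[0.5417, 0.3122], [0.5484, 0.1449], [0.4267, 0.1397], [0.4213, 0.3062]] c [0.4845 0.2258] sides [np.float64(0.1205), np.float64(0.1674), np.float64(0.1219), np.float64(0.1667)]
scene [[0.5476, 0.1525], [0.4277, 0.1444], [0.4178, 0.3107], [0.5395, 0.3186]] c [0.4832 0.2315] sides [np.float64(0.1663), np.float64(0.1202), np.float64(0.1666), np.float64(0.1219)]
(array([0.57900691, 0.20453587, 0.21910275]), np.float64(0.0006777832746631113))
[[[14, 141, 161], [19, 173, 192], [20, 186, 206], [18, 162, 179], [14, 142, 160]], [[19, 169, 180], [20, 182, 164], [18, 166, 106], [20, 187, 192], [16, 150, 158]], [[20, 186, 200], [16, 148, 129], [15, 136, 120], [20, 181, 151], [19, 171, 154]], [[19, 175, 137], [20, 186, 214], [19, 173, 171], [20, 187, 214], [15, 140, 118]], [[15, 142, 165], [18, 160, 115], [20, 175, 128], [15, 141, 114], [15, 136, 114]]]Traceback (most recent call last):
  File "<stdin>", line 12, in <module>
ValueError: max() iterable argument is empty
```

Run:
```python
from h import *
for n,(x,y) in(("top",(322,231)),("scene",(315,206))):
    im=cv2.imread(f"pics/{n}0.png");hsv=cv2.cvtColor(im,cv2.COLOR_BGR2HSV)
    s=hsv[y-16:y+17,x-16:x+17]
    m=((s[...,0]>=17)&(s[...,0]<34)&(s[...,1]>152)).astype(np.uint8)
    print(n,x-16,y-16);print('\n'.join(''.join('.#'[v] for v in q) for q in m))
```

```text
top 306 215
.................................
.................................
.................................
.................................
.................................
.................................
.................................
.............######..............
...........##########............
..........############...........
.........##############..........
........################.........
........################.........
.......######....########........
.......#####.......######........
.......#####.......######........
.......#####.......######........
.......######......######........
.......######......######........
.......########..#######.........
.......#################.........
........###############..........
.........#############...........
..........###########............
............#######..............
.................................
.................................
.................................
.................................
.................................
.................................
.................................

[... 469 characters left out ...]
###########.........
........################.........
........################.........
........################.........
........################.........
........###############..........
........################.........
........###############..........
........###############..........
........###############..........
........###############..........
........###############..........
.........#############...........
.........############............
..........##########.............
............#######..............
.................................
.................................
.................................
.................................
.................................
```

Run:
```python
from h import *
for z in(.02,.03,.04): print(z,plane("top",(321.4,230.6),z),plane("scene",(314.7,206.5),z))
print(tri(ray("top",(321.4,230.6)),ray("scene",(314.7,206.5))))
print(plane("top",(343,168),.03), plane("top",(401,230),.02), r.get_state()['time_s'])
```

```text
0.02 [ 0.43905074 -0.14683583  0.02      ] [ 0.43557347 -0.14604412  0.02      ]
0.03 [ 0.43786706 -0.14585261  0.03      ] [ 0.43506769 -0.13845546  0.03      ]
0.04 [ 0.43668338 -0.14486939  0.04      ] [ 0.43456192 -0.1308668   0.04      ]
(array([ 0.43733594, -0.14667267,  0.01962857]), np.float64(0.0035113744770835465))
[ 0.58520253 -0.19487178  0.03      ] [ 0.44462155 -0.33181738  0.02      ] 0.15
```

Measured: hopper (0.484, 0.2285), yaw about 2.4°, rim 168×124 mm as specified. The ball is at (0.579, 0.2045, 0.219), slightly toward -y, and the bush at (0.437, -0.146). Next I'll check what the green object near the start pose is.

View pics/wrist0.png

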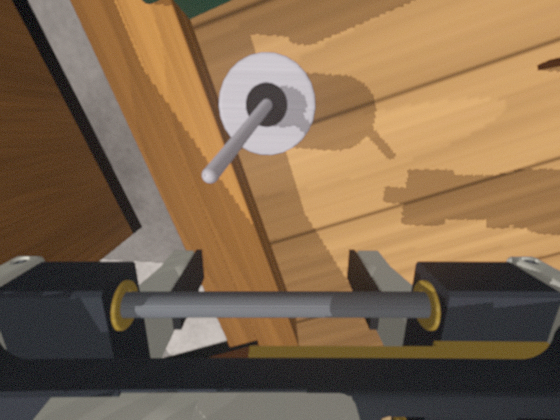

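Run:
```python
from h import *
for z in(0,.1,.2,.3): print(z,[plane("top",p,z)[:2].round(3).tolist() for p in((47,75),(36,228),(0,228))])
for z in(.1,.12,.14): print(z,[plane("top",p,z)[:2].round(3).tolist() for p in((288,252),(288,296),(233,252),(259,243))])
```

```text
0 [[0.822, 0.551], [0.43, 0.532], [0.427, 0.627]]
0.1 [[0.775, 0.497], [0.419, 0.48], [0.416, 0.566]]
0.2 [[0.729, 0.443], [0.408, 0.428], [0.406, 0.505]]
0.3 [[0.682, 0.389], [0.397, 0.376], [0.395, 0.444]]
0.1 [[0.383, -0.069], [0.291, -0.071], [0.38, 0.046], [0.4, -0.008]]
0.12 [[0.381, -0.069], [0.291, -0.07], [0.378, 0.045], [0.398, -0.008]]
0.14 [[0.38, -0.068], [0.292, -0.07], [0.377, 0.043], [0.397, -0.009]]
```

The wrist view shows a grey cylinder with a rod ahead of the gripper (265,103) on the side away from my path. I'll swing inward around it and the green box.

```bash
python3 -m pendant '[[[0.035,0.048,-0.006,0,0,8,-1],[0.07,0.096,-0.012,0,0,16,-1],[0.105,0.144,-0.018,0,0,24,-1],[0.14,0.19,-0.024,0,0,32,-1],[0.14,0.19,-0.024,0,0,40,-1]]]' 30
python3 - <<'E'
from h import *
from scipy.spatial.transform import Rotation as Ro
open('s.py','w').write('''
from h import *
from scipy.spatial.transform import Rotation as Ro
import sys
s=r.get_state();R=Ro.from_euler('xyz',s['eef_rot'],degrees=True)
g=np.array(eval(sys.argv[1]));W=Ro.from_euler('xyz',[180,0,float(sys.argv[2])],degrees=True)
print(s['time_s'],s['tcp_pos'].round(4),s['eef_rot'].round(1),s['contact_force'].round(1),s['joints'].round(0),s['gripper_width'].round(4))
print('shift',R.inv().apply(g-s['tcp_pos']).round(4),'turn',(R.inv()*W).as_rotvec(degrees=True).round(1))
''')
E
python3 s.py '[.30,.34,.43]' -87.6
```

```text
time_s: 0.65
tcp_pos: [0.2824, 0.4159, 0.429]
eef_rot: [180.0, 0.0, -58.2]
contact_force: [1.1, 0.7, 0.1]
gripper_width: 0.0532
gripper_force: 0.0Traceback (most recent call last):
  File "s.py", line 7, in <module>
    print(s['time_s'],s['tcp_pos'].round(4),s['eef_rot'].round(1),s['contact_force'].round(1),s['joints'].round(0),s['gripper_width'].round(4))
                                                                                                                   ^^^^^^^^^^^^^^^^^^^^^^^^
AttributeError: 'float' object has no attribute 'round'
```

```bash
sed -i "s/s\['gripper_width'\].round(4)/s['gripper_width']/" s.py; python3 s.py '[.33,.32,.43]' -87.6;python3 s.py '[.579,.262,.43]' -87.6
```

```text
0.65 [0.2824 0.4159 0.429 ] [180.    0.  -58.2] [1.1 0.7 0.1] [ 78.   3. -18.  -0. -68. -46.] 0.053162999399662916
shift [ 0.1066  0.0101 -0.0011] turn [ 0.   0.  29.4]
0.65 [0.2824 0.4159 0.429 ] [180.    0.  -58.2] [1.1 0.7 0.1] [ 78.   3. -18.  -0. -68. -46.] 0.053162999399662916
shift [ 0.287  -0.171  -0.0011] turn [ 0.   0.  29.4]
```

```bash
python3 -m pendant '[[[0.05,0.005,0,0,0,8,-1],[0.1,0.01,0,0,0,16,-1],[0.14,-0.02,0,0,0,24,-1],[0.175,-0.055,0,0,0,29.4,-1],[0.21,-0.09,0,0,0,29.4,-1]]]'; python3 s.py '[.579,.262,.36]' -87.6
```

```text
time_s: 1.15
tcp_pos: [0.4714, 0.2874, 0.4293]
eef_rot: [-179.9, 0.1, -87.4]
contact_force: [-0.7, 1.5, 1.4]
gripper_width: 0.0132
gripper_force: 0.0
1.15 [0.4714 0.2874 0.4293] [-1.799e+02  1.000e-01 -8.740e+01] [-0.7  1.5  1.4] [ 52.   8. -13.  -0. -69. -49.] 0.013154692355528567
shift [ 0.0302 -0.1063  0.0694] turn [-0.1  0.1  0.2]
```

```bash
python3 -m pendant '[[[0.014,-0.05,0,0,0,0,-1],[0.028,-0.1,0,0,0,0,-1],[0.029,-0.106,0.035,0,0,0,-1],[0.029,-0.106,0.069,0,0,0,-1],[0.029,-0.106,0.069,0,0,0,-1]]]'; python3 s.py '[.579,.168,.36]' -87.6
python3 - <<'E'
from h import *
cv2.imwrite("pics/scene1.png",cv2.resize(r.capture("scene")[220:420,130:390,::-1],None,fx=2.5,fy=2.5))
E
```

```text
time_s: 1.65
tcp_pos: [0.5763, 0.2635, 0.354]
eef_rot: [179.5, -0.3, -87.4]
contact_force: [-0.2, 0.3, 0.1]
gripper_width: 0.0005
gripper_force: 0.0
1.65 [0.5763 0.2635 0.354 ] [179.5  -0.3 -87.4] [-0.2  0.3  0.1] [ 42.  19.  -9.  -0. -63. -39.] 0.0005124314516551412
shift [ 0.0955  0.0017 -0.0055] turn [ 0.5 -0.3  0.2]
```

View pics/scene1.png

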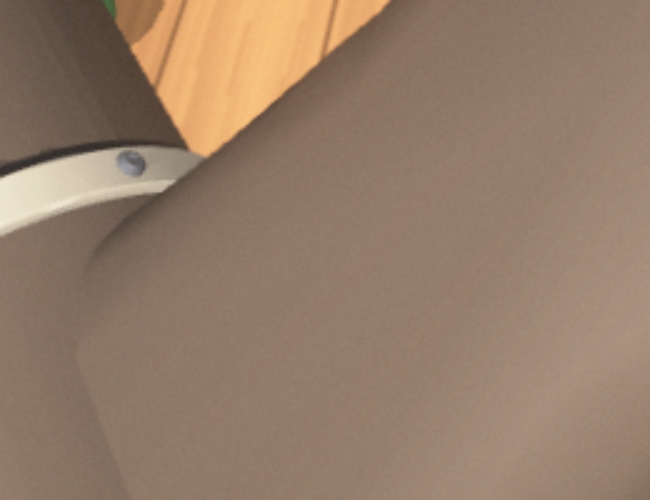

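The arm blocks the view, so I'll push by force feedback.

```bash
python3 -m pendant '[[[0,0,-0.002,0,0,0,-1],[0.02,0,-0.002,0,0,0,-1],[0.035,0,-0.002,0,0,0,-1],[0.05,0.001,-0.002,0,0,0,-1],[0.065,0.001,-0.002,0,0,0,-1]]]';python3 -m pendant '[[[0.006,0,0,0,0,0,-1],[0.012,0,0,0,0,0,-1],[0.018,0,0,0,0,0,-1],[0.022,0,0,0,0,0,-1],[0.022,0,0,0,0,0,-1]]]'; python3 s.py '[.579,.168,.36]' -87.6
```

```text
time_s: 2.2
tcp_pos: [0.5791, 0.1988, 0.3627]
eef_rot: [-179.9, 0.1, -87.3]
contact_force: [0.5, 2.0, -0.3]
gripper_width: 0.0004
gripper_force: 0.9
time_s: 2.7
tcp_pos: [0.5804, 0.1774, 0.3616]
eef_rot: [180.0, -0.0, -87.3]
contact_force: [-0.9, 0.7, -0.6]
gripper_width: 0.0003
gripper_force: 0.1
2.7 [0.5804 0.1774 0.3616] [180.   -0.  -87.3] [-0.9  0.7 -0.6] [ 35.  16. -12.   0. -62. -33.] 0.00027410212909734737
shift [0.0093 0.0019 0.0016] turn [ 0.  -0.   0.3]
```

```bash
python3 -m pendant '[[[0.003,0,0.002,0,0,0,-1],[0.006,0,0.002,0,0,0,-1],[0.006,0,0.002,0,0,0,-1],[0.006,0,0.002,0,0,0,-1]]]';python3 -m pendant '[[[0.002,0,0,0,0,0,-1],[0.003,0,0,0,0,0,-1],[0.003,0,0,0,0,0,-1],[0.003,0,0,0,0,0,-1]]]'
```

```text
time_s: 3.1
tcp_pos: [0.5807, 0.1731, 0.3597]
eef_rot: [-179.9, 0.1, -87.2]
contact_force: [-1.8, 7.1, -0.6]
gripper_width: 0.0004
gripper_force: 3.1
time_s: 3.5
tcp_pos: [0.5807, 0.1718, 0.3596]
eef_rot: [-179.9, 0.3, -87.2]
contact_force: [-4.8, 15.2, 0.6]
gripper_width: 0.0004
gripper_force: 6.5
```

Stop reached at 15 N, where expected. Now back off, lift and head for the bush, opening on the way.

```bash
python3 -m pendant '[[[-0.015,0,0,0,0,0,-1],[-0.03,0,0,0,0,0,-1],[-0.03,0,-0.04,0,0,0,-1],[-0.03,0,-0.08,0,0,0,-1],[-0.03,0,-0.08,0,0,0,-1]]]'; python3 s.py '[.437,-.146,.44]' -90
```

```text
time_s: 4.0
tcp_pos: [0.5805, 0.1997, 0.4457]
eef_rot: [-179.5, 0.1, -87.2]
contact_force: [0.4, 0.3, -0.2]
gripper_width: 0.0003
gripper_force: 0.0
4.0 [0.5805 0.1997 0.4457] [-1.795e+02  1.000e-01 -8.720e+01] [ 0.4  0.3 -0.2] [ 37.  13.  -4.   0. -72. -35.] 0.0002856433605711087
shift [0.3383 0.1603 0.0036] turn [-0.5  0.1  2.8]
```

```bash
python3 -m pendant '[[[0.045,0.02,0,0,0,0,1],[0.09,0.04,0,0,0,0,1],[0.135,0.06,0,0,0,1,1],[0.18,0.08,0,0,0,2,1],[0.225,0.1,0,0,0,2.7,1]]]'; python3 -m pendant '[[[0.045,0.022,0,0,0,0,1],[0.09,0.045,0,0,0,0,1],[0.113,0.06,0.03,0,0,0,1],[0.113,0.06,0.07,0,0,0,1],[0.113,0.06,0.07,0,0,0,1]]]';python3 -m pendant '[[[0,0,0,0,0,0,1],[0,0,0,0,0,0,1]]]'; python3 s.py '[.437,-.146,.199]' -90;  python3 - <<'E'
from h import *
a=r.capture("scene")[220:420,130:390,::-1]; P=r.camera_params("wrist"); b=r.capture("wrist")[:,:,::-1];t=r.capture("top")[120:250,70:250,::-1]
cv2.imwrite("pics/w2.png",b);np.save("P.npy",P,allow_pickle=True)
c=np.zeros((600,790,3),np.uint8);c[:260,:338]=cv2.resize(a,(338,260));c[:260,350:710]=cv2.resize(t,(360,260));c[270:600,:440]=cv2.resize(b,(440,330));cv2.imwrite("pics/m2.png",c)
E
```

```text
time_s: 4.5
tcp_pos: [0.4892, -0.032, 0.4396]
eef_rot: [180.0, -0.0, -90.0]
contact_force: [0.3, -0.7, -0.1]
gripper_width: 0.035
gripper_force: 0.0
time_s: 5.0
tcp_pos: [0.4281, -0.1442, 0.3657]
eef_rot: [179.5, 0.0, -90.1]
contact_force: [-0.9, 0.4, 0.2]
gripper_width: 0.0748
gripper_force: 0.0
time_s: 5.2
tcp_pos: [0.4316, -0.1433, 0.3714]
eef_rot: [-179.9, -0.0, -89.9]
contact_force: [0.3, 0.1, 0.0]
gripper_width: 0.0862
gripper_force: 0.0
5.2 [ 0.4316 -0.1433  0.3714] [-179.9   -0.   -89.9] [0.3 0.1 0. ] [  7.   1. -29.   0. -60.  -7.] 0.08619761797076038
shift [ 0.0026 -0.0051  0.1725] turn [-0.1 -0.   0.1]
```

View pics/m2.png

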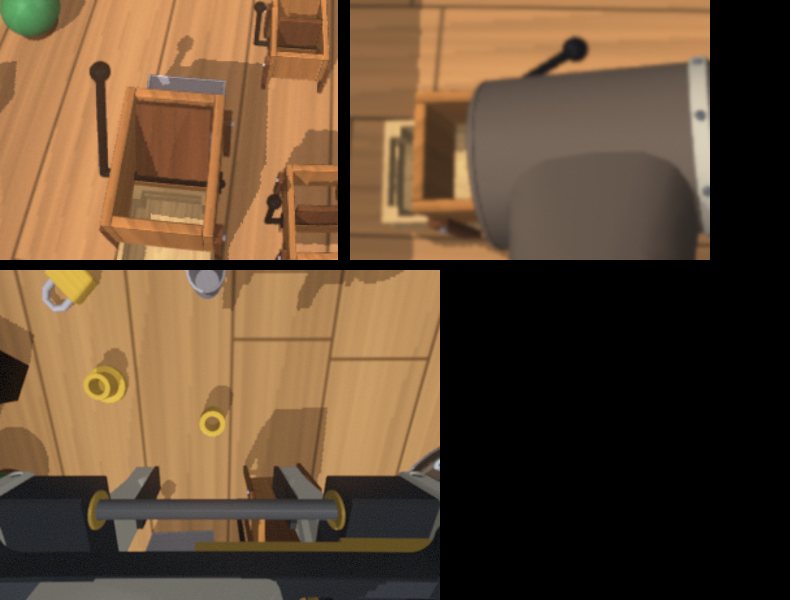

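The lever leans over to -y with its ball at scene (207,275) and top (182,144). The plain bush is at wrist (270,195).

```bash
python3 - <<'E'
from h import *
P=np.load("P.npy",allow_pickle=True).item()
print(tri(ray("top",(182.5,144)),ray("scene",(207,275.3))))
b=cv2.imread("pics/w2.png");h=cv2.cvtColor(b,cv2.COLOR_BGR2HSV)[165:225,240:300]
m=((h[...,0]>=18)&(h[...,0]<34)&(h[...,1]>150)).astype(np.uint8)
k,l,st,ce=cv2.connectedComponentsWithStats(m);i=1+st[1:,4].argmax();s=st[i]
px=(240+s[0]+(s[2]-1)/2,165+s[1]+(s[3]-1)/2);print(s,px,plane("wrist",px,.04,P),plane("wrist",px,.03,P))
print(tri(ray("wrist",px,P),ray("top",(321.4,230.6))))
E
python3 s.py '[.437,-.146,.196]' -90
```

```text
(array([0.58278197, 0.14650698, 0.19380606]), np.float64(0.002480332289393924))
[ 13   9  34  38 874] (np.float64(269.5), np.float64(192.5)) [ 0.43830381 -0.14985129  0.04      ] [ 0.43852803 -0.14737091  0.03      ]
(array([ 0.43851939, -0.14627177,  0.02543484]), np.float64(0.0002307666223845604))
5.35 [ 0.4311 -0.1433  0.371 ] [-179.9   -0.   -89.9] [-0.1 -0.3 -0.7] [  7.   1. -29.   0. -60.  -7.] 0.08751886669720191
shift [ 0.0027 -0.0055  0.175 ] turn [-0.1 -0.   0.1]
```

```bash
python3 -m pendant '[[[0.004,-0.0075,0.04,0,0,0,1],[0.004,-0.0075,0.08,0,0,0,1],[0.004,-0.0075,0.12,0,0,0,1],[0.004,-0.0075,0.15,0,0,0,1],[0.004,-0.0075,0.17,0,0,0,1]]]';python3 -m pendant '[[[0,0,0.008,0,0,0,1],[0,0,0.012,0,0,0,1],[0,0,0.012,0,0,0,1],[0,0,0.012,0,0,0,-1],[0,0,0.012,0,0,0,-1]]]' 25;python3 -m pendant '[[[0,0,0,0,0,0,-1],[0,0,0,0,0,0,-1],[0,0,0,0,0,0,-1],[0,0,0,0,0,0,-1],[0,0,0,0,0,0,-1]]]' 25
```

```text
time_s: 5.85
tcp_pos: [0.4379, -0.1474, 0.1983]
eef_rot: [179.9, -0.0, -89.9]
contact_force: [0.8, -0.2, -0.1]
gripper_width: 0.088
gripper_force: 0.0
time_s: 6.35
tcp_pos: [0.4382, -0.1477, 0.1887]
eef_rot: [-179.9, 0.0, -90.0]
contact_force: [0.3, 0.2, 0.6]
gripper_width: 0.0768
gripper_force: 0.0
time_s: 6.85
tcp_pos: [0.4379, -0.1477, 0.1877]
eef_rot: [-180.0, 0.0, -90.0]
contact_force: [-0.5, -0.4, 0.4]
gripper_width: 0.0381
gripper_force: 25.0
```

```bash
python3 -m pendant '[[[0,0,-0.03,0,0,0,-1],[0,0,-0.08,0,0,0,-1],[0,0,-0.13,0,0,0,-1],[0,0,-0.18,0,0,0,-1],[0,0,-0.23,0,0,0,-1]]]';python3 -m pendant '[[[-0.03,0.004,-0.02,0,0,0,-1],[-0.07,0.009,-0.02,0,0,0,-1],[-0.11,0.014,-0.02,0,0,0,-1],[-0.15,0.019,-0.02,0,0,-1,-1],[-0.19,0.024,-0.02,0,0,-2,-1]]]'; python3 s.py '[.485,.229,.365]' -87.6
```

```text
time_s: 7.35
tcp_pos: [0.4369, -0.1477, 0.4194]
eef_rot: [180.0, 0.0, -90.0]
contact_force: [2.0, 0.9, -2.7]
gripper_width: 0.038
gripper_force: 25.0
time_s: 7.85
tcp_pos: [0.4127, 0.0434, 0.4373]
eef_rot: [180.0, 0.0, -88.0]
contact_force: [1.5, -0.4, -2.5]
gripper_width: 0.0379
gripper_force: 25.0
7.85 [0.4127 0.0434 0.4373] [180.   0. -88.] [ 1.5 -0.4 -2.5] [ 34.  -6. -27.  -0. -70. -31.] 0.037872753766418916
shift [-0.1828 -0.079   0.0723] turn [ 0.   0.  -0.4]
```

```bash
python3 -m pendant '[[[-0.035,-0.015,0,0,0,0,-1],[-0.075,-0.032,0,0,0,0,-1],[-0.115,-0.05,0,0,0,0,-1],[-0.155,-0.067,0,0,0,0,-1],[-0.183,-0.079,0,0,0,0,-1]]]';python3 -m pendant '[[[0,0,0.02,0,0,0,-1],[0,0,0.04,0,0,0,-1],[0,0,0.06,0,0,0,-1],[0,0,0.07,0,0,0,-1],[0,0,0.07,0,0,0,-1]]]'; python3 s.py '[.485,.229,.365]' -87.6
python3 - <<'E'
from h import *
cv2.imwrite("pics/w3.png",r.capture("wrist")[:,:,::-1])
print(proj("wrist",(.485,.229,.17)),proj("wrist",(.485,.229,.18)))
E
```

```text
time_s: 8.35
tcp_pos: [0.4865, 0.2304, 0.4366]
eef_rot: [179.9, -0.0, -87.9]
contact_force: [0.1, -1.0, -3.5]
gripper_width: 0.0382
gripper_force: 25.0
time_s: 8.85
tcp_pos: [0.4857, 0.2276, 0.3659]
eef_rot: [179.8, -0.1, -88.0]
contact_force: [-0.6, -0.4, -2.9]
gripper_width: 0.0382
gripper_force: 25.0
8.85 [0.4857 0.2276 0.3659] [ 1.798e+02 -1.000e-01 -8.800e+01] [-0.6 -0.4 -2.9] [ 46.   9. -20.  -0. -61. -44.] 0.03822828481983382
shift [-0.0015  0.0006  0.0009] turn [ 0.2 -0.1 -0.4]
[275.89941938 252.38731467] [275.94809922 259.24913499]
```

View pics/w3.png

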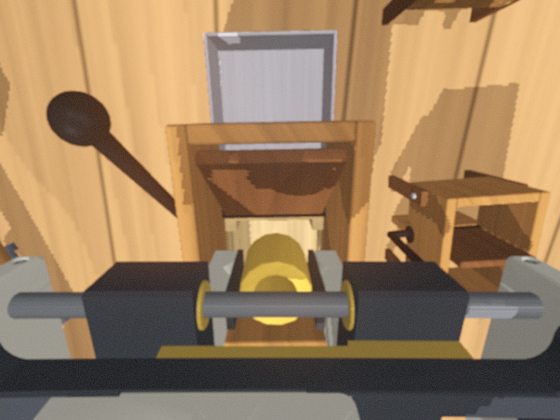

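Wrist view: the gate covers the bin side, the crate chute is open, and the bush (277,270) is centred over the mouth. Release.

```bash
python3 -m pendant '[[[-0.001,0,0.008,0,0,0,-1],[-0.001,0,0.008,0,0,0,-1],[-0.001,0,0.008,0,0,0,1],[-0.001,0,0.008,0,0,0,1],[-0.001,0,0.008,0,0,0,1]]]';python3 -m pendant '[[[0,0,0,0,0,0,1],[0,0,0,0,0,0,1],[0,0,-0.03,0,0,0,1],[0,0,-0.07,0,0,0,1],[0,0,-0.11,0,0,0,1]]]'; python3 -m pendant '[[[0.05,0,0,0,0,0,1],[0.1,0,0,0,0,0,1],[0.15,0,0,0,0,0,1],[0.2,0,0,0,0,0,1],[0.25,0,0,0,0,0,1]]]'; python3 -m pendant '[[[0.05,0,0,0,0,0,1],[0.1,0,0,0,0,0,1],[0.1,0,0,0,0,0,1],[0.1,0,0,0,0,0,1],[0.1,0,0,0,0,0,1]]]'
python3 - <<'E'
from h import *
a=r.capture("scene")[220:420,130:390,::-1];t=r.capture("top")[120:250,70:250,::-1]
cv2.imwrite("pics/m4.png",np.hstack([cv2.resize(a,(390,300)),cv2.resize(t,(400,300))]))
E
```

```text
time_s: 9.4
tcp_pos: [0.4863, 0.2291, 0.3604]
eef_rot: [-179.9, 0.0, -88.0]
contact_force: [-0.2, 0.9, 0.5]
gripper_width: 0.0566
gripper_force: 0.0
time_s: 9.9
tcp_pos: [0.486, 0.2288, 0.4708]
eef_rot: [180.0, -0.0, -88.0]
contact_force: [0.6, 1.4, -0.3]
gripper_width: 0.0871
gripper_force: 0.0
time_s: 10.4
tcp_pos: [0.4945, -0.0228, 0.4701]
eef_rot: [-179.9, 0.0, -87.9]
contact_force: [1.9, 0.7, 0.1]
gripper_width: 0.0879
gripper_force: 0.0
time_s: 10.9
tcp_pos: [0.4985, -0.1204, 0.4697]
eef_rot: [-180.0, 0.0, -88.0]
contact_force: [0.4, -0.5, 0.6]
gripper_width: 0.0873
gripper_force: 0.0
```

View pics/m4.png

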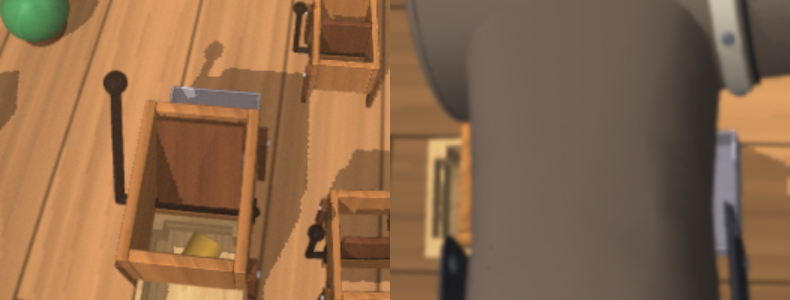

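The bush shows at scene (263,382), on the pale crate side, with the lever still at its stop. I'll check that it is on the crate floor and at rest.

```bash
python3 -m pendant '[[[0,0,0,0,0,0,1],[0,0,0,0,0,0,1],[0,0,0,0,0,0,1]]]'|head -1
python3 - <<'E'
from h import *
im=r.capture("scene")[:,:,::-1];h=cv2.cvtColor(np.ascontiguousarray(im),cv2.COLOR_BGR2HSV)[365:405,235:290]
m=((h[...,0]>=18)&(h[...,0]<34)&(h[...,1]>150)).astype(np.uint8);k,l,st,ce=cv2.connectedComponentsWithStats(m);i=1+st[1:,4].argmax();print(st[i],ce[i]+[235,365])
for z in(.025,.06,.1):
    w=plane("scene",ce[i]+[235,365],z);d=w[:2]-[.485,.229];print(z,w.round(3),'hopper xy',(d@[.999,.042]).round(3),(d@[-.042,.999]).round(3))
cv2.imwrite("pics/c5.png",cv2.resize(im[330:420,190:310],(800,600),interpolation=cv2.INTER_CUBIC))
E
```

```text
time_s: 11.3
[ 17  10  25  17 277] [264.24909747 383.84837545]
0.025 [0.479 0.261 0.025] hopper xy -0.005 0.033
0.06 [0.475 0.269 0.06 ] hopper xy -0.008 0.04
0.1 [0.471 0.277 0.1  ] hopper xy -0.012 0.049
```

View pics/c5.png

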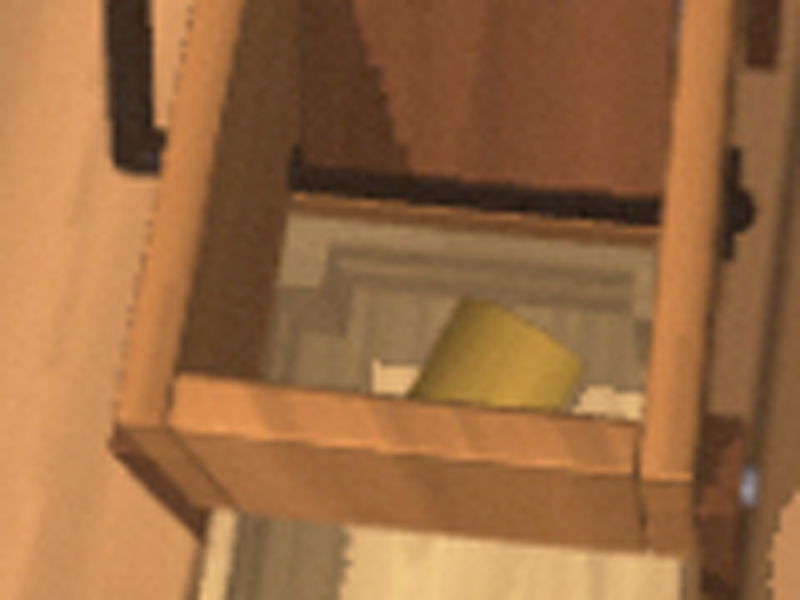

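The bush lies on its side on the crate floor (about 33 mm to the +y side, inside the crate), clear of the gate. Handing in.

```bash
python3 -c "
from plant import r
print(r.close_job())"
```

```text
the job is handed in; nothing more can be done
None
```

The job is handed in: I pushed the lever to its stop on the side away from the crate and left it there, then dropped the plain brass bush, which now lies on the slatted crate's floor, all in about 11 s of the 54 s allowed.

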